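Swing the lens in, set the filter to the third click and hold for the exposure

ROBOT

A 6-joint arm with a two-finger parallel gripper is mounted at the origin on the work surface. World frame = base frame: x ahead of the robot, y to its left, z up, the work surface at z = 0. Lengths are in m, angles in rad, forces in N, time in s.
With the tool pointing down it reaches from about 0.3 to 0.875 m from the base axis. Payload 6.4 kg.
Tool frame: the origin (TCP) lies at the very end of the fingers, on their centre line; the grasp point (between the pads) lies 19 mm behind it; y points along the fingers, z is the direction in which the jaws open and shut, and the axes are right-handed (so a half turn about y gives the same grasp; the last joint's range is limited). The gripper opens to 88 mm and grips with 3 to 60 N. Pads are 18 mm wide; open, the fingers measure 123 mm over their backs; the gripper's body (75 mm by 187 mm) begins 45 mm behind the grasp point.
Start: joints at [-1.371, 0.181, 1.607, -0, 1.354, -0.206], TCP at [0.227, -0.528, 0.216] pointing down, gripper open.
Joint ranges: [-2.99, 2.99], [-0.89, 2.07], [0.3, 2.58], [-1.14, 4.28], [0, 2.63], [-3.12, 3.12]. Speed limits (rad/s): [2.57, 2.57, 3.01, 3.14, 3.14, 3.14].

INTERFACE

Orientations are given as [roll, pitch, yaw] about the fixed x, y, z axes, in that order (R = Rz(yaw) Ry(pitch) Rx(roll)).
In Python, from plant import ctrl gives the robot as it stands.
- The arm moves only by the shell command python3 -m inch 'ROWS' [FORCE]. ROWS is JSON, a list of rows, each a list of 7 numbers: the shift along the tool's x, y, z in m, then the turn, a rotation vector about the tool's x, y, z in rad, then the opening in per cent of the stroke, from 0 (shut) to 100 (fully open). In form: [[dx, dy, dz, rx, ry, rz, hand], ...]. A call has 1 to 12 rows; each row shifts and turns the pose as measured when the row begins, along the tool's axes as they then stand; what a row does not reach is not made up. A row lasts 1/10 s, in which the tool goes at most 50 mm and 8.59 degrees, less where a joint would pass 70% of its speed; a pose out of reach is approached as far as the arm can. A call with a gripper value outside its range is refused whole. The fingers move at their own pace and stop on an object; FORCE is the grip in N (left out, the last holds). Time passes only in rows, so rows that do not move let the fingers close. It gives the time, the measured TCP pose, the force and the opening at its end, in the units of the state.
- ctrl.observe(): the state, without advancing time (a new reading comes with each control period).
- ctrl.get_image(name): name is "side" or "top"; returns the picture (420x560x3 uint8, red, green, blue); there is no depth.
- ctrl.camera_params(name): a dict with "camera_matrix" (3x3 intrinsics, pixels), "world_from_camera" (4x4, takes a point from camera to world coordinates). Camera axes: x right, y up, looking along -z (the intrinsics and any distortion apply to the point x, -y, -z); pixel columns grow to the right and rows downward; lengths in m; the calibration is good to about 2 mm. A picture is of the moment at which its call begins. camera_params takes no time and is no camera call.
- ctrl.finish_job(): hands the job in, once; it reports no verdict.
Trained networks look in the newest picture that a camera, given by its name, has taken for a name from the list of things; names that differ only in an ending like _2 or _b are one class to them, and where a whole thing is asked for, a point or a joint stands for the part that bears it (a point fixed in the world has none). Each returns a list of dicts, best first, with "score" (0 to 1); they miss things now and then, are a little off and sometimes report something else, mostly with a low value. They report only what shows in the picture. A call takes as long as a camera call.
- ctrl.recognise(camera, label): "centre" ([column, row] in pixels, amid what is visible of it).
- ctrl.mark_of(camera, label): "centre" ([column, row] in pixels: a listed point, or the origin of a listed thing).
The state is a dict: "t": time; "joint_positions": joint angles; "joint_vel": joint speeds; "tau": joint torques, N m; "tcp_pos": TCP position; "orientation": TCP orientation; "wrist_force": force on the tool from outside, world axes, zero at the start; "moment": the same for the moment, N m; "grip_width": finger opening in m.
Only numpy, scipy, OpenCV 4.12 (cv2) and the standard library are available. Lean on these libraries where they do the work, as an engineer would, in place of code of your own. Each camera call takes 0.05 s, during which the arm holds its last target. There are 200 camera calls.

TASK

Get the beam line ready for an exposure: swing the parked lens arm across by its brass peg until it clicks into its end detent with the lens standing in the beam, and let go of it. Then turn the black filter knob clockwise, counting the clicks from the zero stop, to the third stop and never past it into the fourth, and keep your grip on it there for the exposure: finish holding it. Do not touch the glass discharge tube, and leave the mirror mount, the jar and the driver where they are.

Things in the scene. Friction and masses are not known exactly. Their poses are not given: they have to be found in the camera images.
- lens_peg (a point): centre of the grip part of the upright brass peg (12 mm diameter, vertical) on top of the swing-in lens holder's black ring (48 mm diameter, 12 mm thick, standing on edge). The ring's top lies 24 mm below this point, the peg's top 15 mm above it. It is 173 mm above the table and moves on a horizontal circle of 80 mm radius about lens_hinge
- lens_hinge (a point): point on the vertical hinge axis of the lens arm, at the height of the peg's grip point (173 mm), above the 16 mm steel hinge post (its top is 23 mm below this point)
- lens_arm (a joint): angle of the lens arm (rad): 0 = arm along the rail, pointing to the discharge tube (+y of optical_rail); grows as it swings clockwise seen from above; 1.571 = arm square across the rail with the lens in the beam, held by a spring roller detent (its hump is passed at about 1.29 and takes about 3 N at the peg; from about 1.35 on the detent pulls the arm home); a hard stop follows at 1.63. Elsewhere it stays where it is left
- knob_grip (a point): point on the vertical axis of the black knurled filter knob (36 mm diameter, upright gripping cylinder 37 mm tall, red pointer line on it), 198 mm above the table, 14 mm below the knob's top and 30 mm above the round aluminium index plate (92 mm diameter, on a 100 x 100 mm dark box); between them the knob has a toothed steel crown, 49 mm diameter, whose top is 24 mm below this point
- filter_knob (a joint): angle of the filter knob (rad), growing clockwise seen from above: 0 = zero stop (red bar on the plate), then click stops every 22.5 degrees: 0.393, 0.785, 1.178 (the third; each has a black tick on the plate), 1.571 and so on up to 2.356. A spring roller holds it in each stop and pulls it back in from most of half a step away; about 0.15 N m takes it over to the next
- optical_rail: black rail (90 x 500 mm, 25 mm high) that carries the whole beam line; origin on the table under the beam line; its y runs along the beam to the discharge tube, its x away from the robot. The knob's axis lies at y = -120 mm; a black spectrograph, 250 x 270 mm and 178 mm high, stands from y = -210 to -480 mm. The beam is 125 mm above the table
- tube_mid (a point): middle of the clear discharge tube (60 mm diameter, nylon flanges 88 mm diameter; it stands from 25 to 276 mm above the table), 160 mm above the table, on the rail at y = 265 mm. Must not be touched
- mirror_mount: loose bystander: mirror in a black 54 mm square mount on a steel post with a round foot, 124 mm tall, origin under its foot
- lens_jar: loose bystander: amber jar with white lid, 60 mm diameter, 55 mm tall, origin under its foot
- hex_driver: loose bystander: driver with an orange handle lying on the table, 150 mm long, 26 mm thick, origin under its middle, long axis x

How it is judged:
By the outcome, as a careful person would: the job done as asked, in the order asked, and still so for the second after the job is handed in, while the arm keeps its last pose, push and grip.
It also fails if it takes over 45 s, if anything falls off the work surface, if the arm or the gripper's body presses on something with over 40 N, if the wrist force passes 120 N, or if a joint passes its speed limit or range.

## Working session

There is one attempt and no reset: what is moved stays moved. The work goes in short steps, Python scripts to look and compute and a shell command to move; the robot and the scene stay as the last step left them, time stands still between calls to the robot, and variables do not carry over. Pictures are saved under pics/ and viewed, about 8 in all and at most 12, crops included, and the job is handed in when it is done.

```bash
mkdir -p pics; cat > h.py <<'E'
import numpy as np, cv2
from plant import ctrl
from scipy.spatial.transform import Rotation as R
def snap(c,n):
    im=ctrl.get_image(c); cv2.imwrite(f'pics/{n}.png',im[:,:,::-1]); return im
def ray(c,px):
    p=ctrl.camera_params(c); K=np.array(p['camera_matrix']); T=np.array(p['world_from_camera'])
    d=p.get('distortion',None)
    d=np.zeros(5) if d is None else np.array(d)
    u=cv2.undistortPoints(np.array([[px]],float),K,d)[0,0]
    v=T[:3,:3]@np.array([u[0],-u[1],-1]); return T[:3,3],v
def atz(c,px,z):
    o,v=ray(c,px); return o+v*(z-o[2])/v[2]
def tri(p1,p2):
    (a,u),(b,v)=ray(*p1),ray(*p2)
    s=np.linalg.lstsq(np.c_[u,-v],b-a,rcond=None)[0]
    P,Q=a+u*s[0],b+v*s[1]; return (P+Q)/2,np.linalg.norm(P-Q)
E
python3 - <<'E'
from h import *
np.set_printoptions(precision=3,suppress=True)
for c in('top','side'):
    snap(c,c+'0'); p=ctrl.camera_params(c); print(c,p)
    for n in ['lens_peg','lens_hinge','knob_grip','optical_rail','tube_mid','mirror_mount','lens_jar','hex_driver']:
        print(n,[(np.round(r['centre'],1),round(r['score'],2)) for r in ctrl.mark_of(c,n)[:2]])
s=ctrl.observe();print(s)
a=cv2.imread('pics/top0.png');b=cv2.imread('pics/side0.png')
E
```

```text
top {'camera_matrix': array([[527.457,   0.   , 271.605],
       [  0.   , 527.457, 209.209],
       [  0.   ,   0.   ,   1.   ]]), 'world_from_camera': array([[ 0.016,  0.994, -0.104,  0.498],
       [-1.   ,  0.016,  0.001,  0.087],
       [ 0.003,  0.104,  0.995,  1.251],
       [ 0.   ,  0.   ,  0.   ,  1.   ]])}
lens_peg [(array([254.5, 236.2]), 0.64), (array([370.5, 279.6]), 0.41)]
lens_hinge [(array([311.6, 288.8]), 0.75), (array([297.2, 241.5]), 0.7)]
knob_grip [(array([380.5, 200.2]), 0.84), (array([367.6, 283.1]), 0.23)]
optical_rail [(array([314.9, 210.6]), 0.69)]
tube_mid [(array([193.9, 203.4]), 0.78)]
mirror_mount [(array([319.5, 159.4]), 0.94)]
lens_jar [(array([368.7, 281.8]), 0.61), (array([297.4, 240.5]), 0.32)]
hex_driver [(array([313.5, 287. ]), 0.72)]
side {'camera_matrix': array([[386.395,   0.   , 283.89 ],
       [  0.   , 386.395, 200.57 ],
       [  0.   ,   0.   ,   1.   ]]), 'world_from_camera': array([[-0.979,  0.137, -0.154,  0.479],
       [-0.205, -0.586,  0.784,  0.681],
       [ 0.017,  0.799,  0.602,  0.59 ],
       [ 0.   ,  0.   ,  0.   ,  1.   ]])}
lens_peg [(array([302.5, 194.5]), 0.92)]
lens_hinge []
knob_grip [(array([291.5, 121. ]), 0.69)]
optical_rail [(array([281.1, 220.3]), 0.72)]
tube_mid [(array([244.5, 243.9]), 0.87)]
mirror_mount [(array([246.2, 246.7]), 0.29)]
lens_jar [(array([353.4, 198.2]), 0.82)]
hex_driver [(array([355.6, 229.4]), 0.85)]
{'t': 0.9, 'joint_positions': array([-1.371,  0.181,  1.607,  0.   ,  1.354, -0.206]), 'joint_vel': array([ 0.001, -0.001, -0.   , -0.002,  0.   , -0.   ]), 'tau': array([  0.001, -43.383, -34.218,   0.07 ,   0.031,  -0.   ]), 'tcp_pos': array([ 0.227, -0.528,  0.216]), 'orientation': array([-1.571,  0.   , -2.736]), 'wrist_force': array([-0.116, -0.757,  0.136]), 'moment': array([ 0.017, -0.015,  0.019]), 'grip_width': 0.0882089674134424}
```

View pics/top0.png

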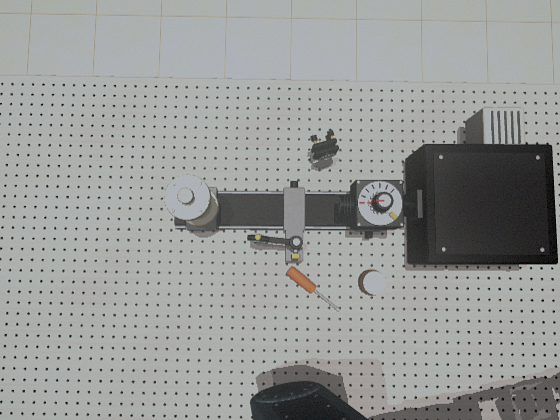

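View pics/side0.png

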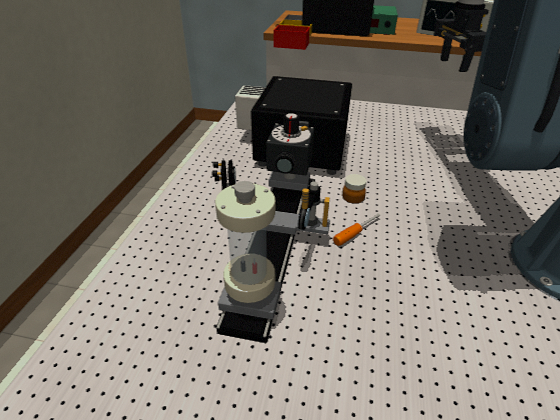

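The top view shows the lens arm parked with its peg at (256,237) and hinge at (297,241). The knob is at (381,201), the tube at (190,200), the driver at (313,287), the jar at (371,282) and the mirror at (322,150). The side view shows brass parts at (305,195) and (326,205); the second may be a bracket post.

```bash
python3 - <<'E'
from h import *
np.set_printoptions(precision=4,suppress=True)
peg=atz('top',(254.5,236.2),.173);hin=atz('top',(297.2,241.5),.173);kn=atz('top',(380.5,200.2),.198);tu=atz('top',(193.9,203.4),.16)
print('peg',peg,'hinge',hin,np.linalg.norm(peg-hin),'\nknob',kn,'tube',tu,np.linalg.norm((tu-kn)[:2]),'rail yaw',np.degrees(np.arctan2(-(tu-kn)[0],(tu-kn)[1])))
print('rail',atz('top',(314.9,210.6),0))
print(tri(('top',(254.5,236.2)),('side',(302.5,194.5))),tri(('top',(380.5,200.2)),('side',(291.5,121))))
print('side z',atz('side',(302.5,194.5),.173),atz('side',(326,203),.173))
for n,px in dict(brass2=(296,257)).items(): print(n,atz('top',px,.173),atz('top',px,.1))
a=cv2.imread('pics/top0.png')[130:310,160:430];b=cv2.imread('pics/side0.png')[100:280,190:400]
cv2.imwrite('pics/c1.png',np.hstack([cv2.resize(a,(450,300),interpolation=3),cv2.resize(b,(350,300),interpolation=3)]))
cv2.imwrite('pics/c1.png',np.vstack([np.hstack([cv2.resize(cv2.imread('pics/top0.png')[220:280,240:320],(400,300),interpolation=2),cv2.resize(cv2.imread('pics/side0.png')[170:245,280:380],(400,300),interpolation=2)]),
 np.hstack([cv2.resize(cv2.imread('pics/top0.png')[170:230,340:420],(400,300),interpolation=2),cv2.resize(cv2.imread('pics/side0.png')[95:170,250:350],(400,300),interpolation=2)])]))
s=ctrl.observe();print(R.from_euler('xyz',s['orientation']).as_matrix())
E
```

```text
peg [0.5542 0.1195 0.173 ] hinge [0.5448 0.0321 0.173 ] 0.08785949162076065 
knob [ 0.6294 -0.1333  0.198 ] tube [0.6211 0.2472 0.16  ] 0.3805544900920809 rail yaw 1.2561848552507198
rail [ 0.6266 -0.0181  0.    ]
(array([0.5548, 0.1194, 0.1784]), np.float64(0.0017272959980051002)) (array([ 0.6274, -0.1334,  0.1984]), np.float64(0.0038536474738115095))
side z [0.5566 0.1121 0.173 ] [0.5114 0.1279 0.173 ]
brass2 [0.5132 0.0342 0.173 ] [0.5143 0.0306 0.1   ]
[[-0.9188  0.      0.3947]
 [-0.3947  0.     -0.9188]
 [-0.     -1.     -0.    ]]
```

View pics/c1.png

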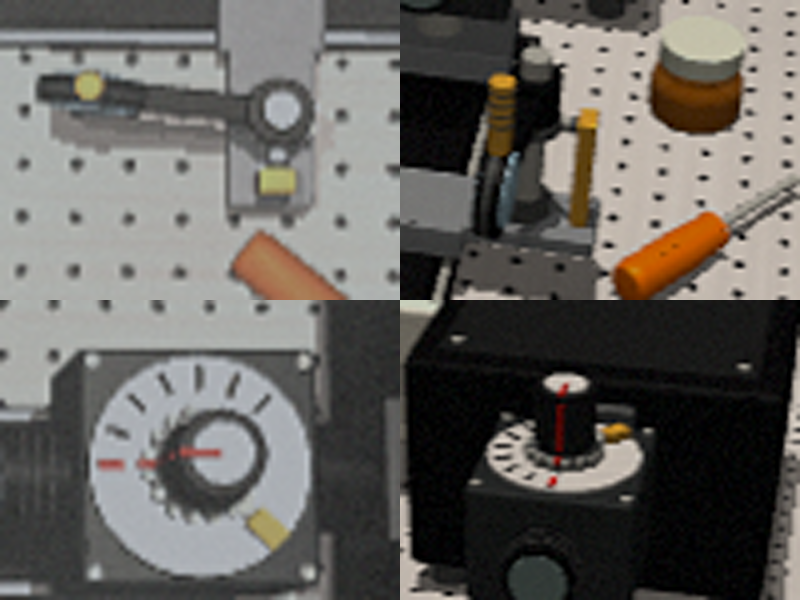

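The crop shows the peg top at (257.6,237), the hinge post at (296,242) and the knob pointer on the red bar, which is zero. The brass block at (296,256) is a fixed post. The arm is about 0.13 rad from parked. I'll move towards it.

```bash
python3 -m inch '[[-0.038,-0.002,-0.032,0,0,0,100],[-0.038,-0.002,-0.032,0,0,0,100],[-0.038,-0.002,-0.032,0,0,0,100],[-0.038,-0.002,-0.032,0,0,0,100],[-0.038,-0.002,-0.032,0,0,0,100],[-0.038,-0.002,-0.032,0,0,0,100],[-0.038,0,-0.032,0,0,0,100],[-0.038,0,-0.032,0,0,0,100],[-0.038,0,-0.032,0,0,0,100],[-0.038,0,-0.032,0,0,0,100],[-0.038,0,-0.032,0,0,0,100]]'
python3 - <<'E'
from h import *
print(atz('top',(257.6,237),.188),atz('top',(296.2,241.8),.15))
s=ctrl.observe();print(s['joint_positions'].round(3),R.from_euler('xyz',s['orientation']).as_matrix().round(3))
E
```

```text
t: 2.0
tcp_pos: [0.4743, -0.0394, 0.2295]
orientation: [-1.564, 0.004, -2.748]
wrist_force: [1.1, -1.1, 0.3]
grip_width: 0.0882
[0.55189398 0.1127249  0.188     ] [0.54513192 0.03300316 0.15      ]
[-0.331 -0.064  1.837 -0.003  1.36   0.847] [[-0.924  0.006  0.383]
 [-0.383 -0.005 -0.924]
 [-0.004 -1.     0.007]]
```

```bash
python3 -m inch '[[0,0,0,0,-0.149,0,100],[0,0,0,0,-0.149,0,100],[0,0,0,0,-0.149,0,100],[0,0,0,0,-0.149,0,100],[0,0,0,0,-0.149,0,100],[0,0,0,0,-0.149,0,100],[0,0,0,0,-0.149,0,100],[0,0,0,0,0,0,100]]'
cat > go.py <<'E'
import sys
from h import *
s=ctrl.observe();M=R.from_euler('xyz',s['orientation']).as_matrix()
t=np.array(eval(sys.argv[1]));j=eval(sys.argv[2])
print('tool shift',(M.T@(t-s['tcp_pos'])).round(4),'jaw deg',np.degrees(np.arctan2(M[1,2],M[0,2])).round(1))
W=np.array([[0,0],[0,0],[0,-1.]])
a=np.radians(j);z=np.array([np.cos(a),np.sin(a),0]);y=np.array([0,0,-1.]);G=np.c_[np.cross(y,z),y,z]
print('turn',R.from_matrix(M.T@G).as_rotvec().round(3),'q',s['joint_positions'].round(2),'F',s['wrist_force'].round(1),'tcp',s['tcp_pos'].round(4),'w',round(s['grip_width'],4))
E
python3 go.py '[.552,.1125,.215]' -7
```

```text
t: 2.8
tcp_pos: [0.4766, -0.0303, 0.2303]
orientation: [-1.562, -0.003, -1.691]
wrist_force: [-0.3, -0.5, 0.7]
grip_width: 0.088
tool shift [-0.1508  0.0155  0.0575] jaw deg -6.9
turn [-0.009  0.002  0.003] q [-0.31 -0.06  1.83 -0.    1.36 -0.19] F [-0.3 -0.5  0.7] tcp [ 0.4766 -0.0303  0.2303] w 0.088
```

```bash
python3 -m inch '[[-0.038,0.003,0.015,-0.009,0,0,100],[-0.038,0.003,0.015,0,0,0,100],[-0.038,0.003,0.015,0,0,0,100],[-0.038,0.003,0.015,0,0,0,100],[0,0,0,0,0,0,100]]'
python3 - <<'E'
from h import *
a=snap('top','t1');b=snap('side','s1')
r=lambda im,x0,y0,x1,y1:cv2.resize(im[y0:y1,x0:x1,::-1],(400,400),interpolation=2)
cv2.imwrite('pics/c2.png',np.hstack([r(a,220,190,320,290),r(b,250,130,370,250)]))
print(ctrl.mark_of('side','lens_peg')[:2])
E
python3 go.py '[.552,.1125,.160]' -7
```

```text
t: 3.3
tcp_pos: [0.5593, 0.1159, 0.2184]
orientation: [-1.568, -0.003, -1.719]
wrist_force: [-0.6, -0.6, -0.6]
grip_width: 0.0883
[{'centre': [304.2, 194.9], 'score': 0.67}]
tool shift [ 0.0002  0.0588 -0.006 ] jaw deg -8.5
turn [-0.003 -0.027  0.005] q [-0.01  0.16  1.62 -0.01  1.35  0.14] F [ 0.3  0.2 -0.1] tcp [0.5578 0.1121 0.2188] w 0.088
```

View pics/c2.png

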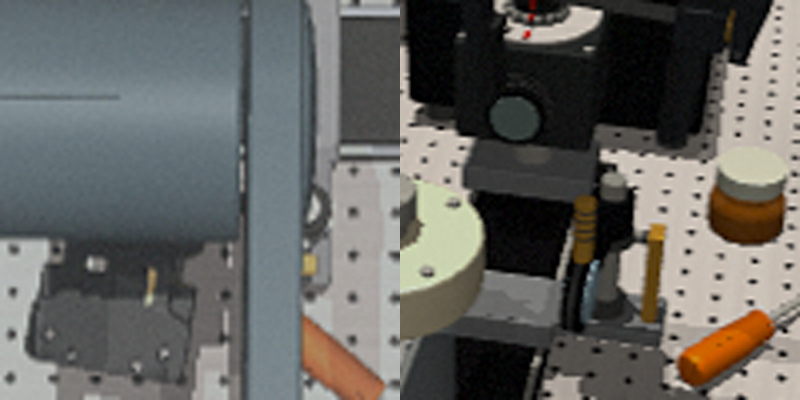

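The side crop shows the open fingers straddling the peg: tips at about crop columns 480 and 690, peg at 585. I'll descend and grip.

```bash
python3 -m inch '[[0,0.02,-0.003,0,0,0,100],[0,0.02,-0.003,0,0,0,100],[0,0.018,0,0,0,0,100],[0,0,0,0,0,0,100],[0,0,0,0,0,0,0],[0,0,0,0,0,0,0],[0,0,0,0,0,0,0],[0,0,0,0,0,0,0],[0,0,0,0,0,0,0],[0,0,0,0,0,0,0]]' 15
python3 go.py '[.552,.1125,.160]' -7
```

```text
t: 4.45
tcp_pos: [0.5536, 0.1051, 0.1665]
orientation: [-1.558, -0.005, -1.737]
wrist_force: [-0.6, -0.1, -0.6]
grip_width: 0.0421
tool shift [-0.007   0.0064 -0.0029] jaw deg -9.5
turn [-0.013 -0.044  0.006] q [-0.02  0.2   1.69 -0.01  1.24  0.15] F [-0.6 -0.1 -0.6] tcp [0.5536 0.1051 0.1665] w 0.0421
```

```bash
python3 -m inch '[[-0.008,0.005,-0.002,-0.013,-0.03,0,60],[0,0,0,0,0,0,0],[0,0,0,0,0,0,0],[0,0,0,0,0,0,0],[0,0,0,0,0,0,0],[0,0,0,0,0,0,0],[0,0,0,0,0,0,0],[0,0,0,0,0,0,0]]' 20
python3 go.py '[.552,.1125,.160]' -7
```

```text
t: 5.25
tcp_pos: [0.5528, 0.1146, 0.1606]
orientation: [-1.573, -0.005, -1.704]
wrist_force: [0.7, 0.5, -0.4]
grip_width: 0.01
tool shift [ 0.0022  0.0007 -0.0005] jaw deg -7.6
turn [ 0.002 -0.011  0.005] q [-0.    0.22  1.68 -0.01  1.24  0.13] F [ 0.7  0.5 -0.4] tcp [0.5528 0.1146 0.1606] w 0.01
```

```bash
python3 -m inch '[[0,0,0,0,0,0,0],[0,0,0,0,0,0,0]]' 25
python3 - <<'E'
from h import *
b=snap('side','s2')
cv2.imwrite('pics/c3.png',cv2.resize(b[130:250,250:370,::-1],(600,600),interpolation=2))
E
```

```text
t: 5.45
tcp_pos: [0.5528, 0.1147, 0.1606]
orientation: [-1.573, -0.005, -1.704]
wrist_force: [-0.6, 0.1, -0.1]
grip_width: 0.01
```

View pics/c3.png

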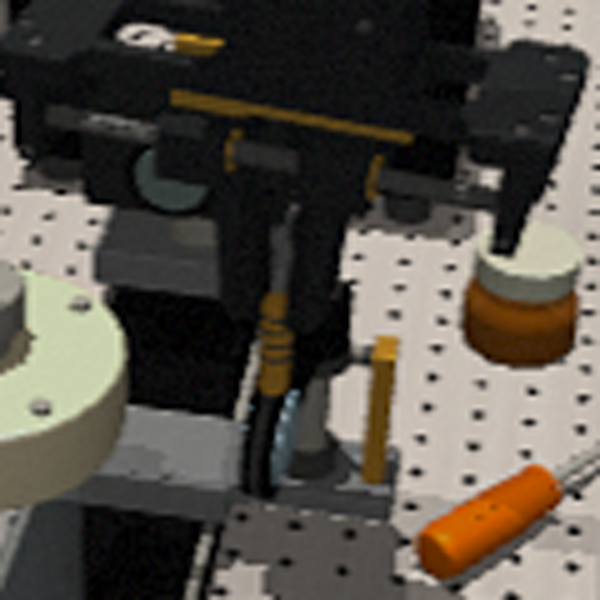

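The gap between the fingers is 10 mm, but the peg shows at full width in front of the fingertips, which end at rows 320–330. The fingers look to be behind or above the peg, so I'll project to check.

```bash
cat >> h.py <<'E'
def proj(c,P):
    p=ctrl.camera_params(c); T=np.linalg.inv(np.array(p['world_from_camera'])); q=T[:3,:3]@np.array(P)+T[:3,3]
    u=np.array(p['camera_matrix'])@np.array([q[0],-q[1],-q[2]]); return u[:2]/u[2]
E
python3 - <<'E'
from h import *
f=lambda P:((proj('side',P)-[250,130])*5).round(0)
print('tip',f([.5528,.1146,.1606]),'tip near edge',f([.5528,.1236,.1606]))
for y in(.105,.1127,.12,.127): print(y,'peg top',f([.552,y,.188]),'peg bottom',f([.552,y,.149]))
print('hinge top',f([.545,.033,.150]),'s0', proj('side',[.545,.033,.150]))
E
python3 go.py '[.552,.1125,.160]' -7
```

```text
tip [270. 355.] tip near edge [266. 369.]
0.105 peg top [280. 280.] peg bottom [275. 365.]
0.1127 peg top [277. 292.] peg bottom [271. 377.]
0.12 peg top [273. 303.] peg bottom [268. 389.]
0.127 peg top [270. 314.] peg bottom [265. 400.]
hinge top [321. 260.] s0 [314.17550478 182.05833498]
tool shift [ 0.0022  0.0007 -0.0005] jaw deg -7.6
turn [ 0.002 -0.011  0.005] q [-0.    0.22  1.68 -0.01  1.24  0.13] F [-0.6  1.3 -1.1] tcp [0.5528 0.1146 0.1606] w 0.0098
```

```bash
python3 - <<'E'
from h import *
b=cv2.imread('pics/s2.png')[170:220,285:335]
b=(255*(b/255.)**.45).astype('uint8')
cv2.imwrite('pics/c4.png',cv2.resize(b,(600,600),interpolation=2))
E
```

```text
(no output)
```

View pics/c4.png

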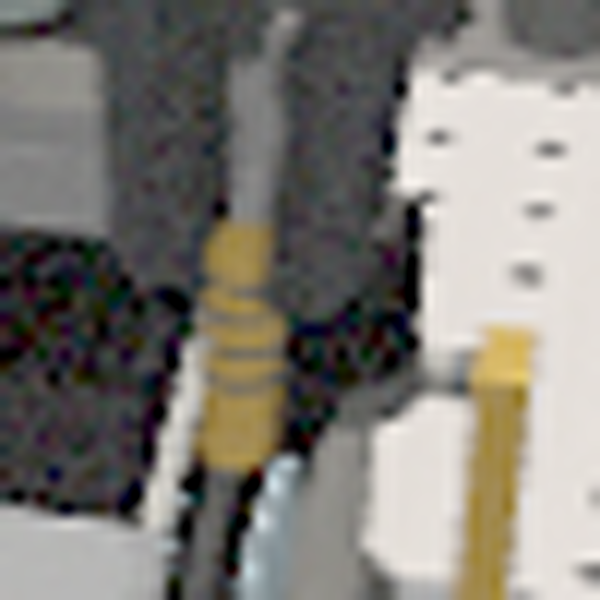

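Brightened, the pinched peg top looks narrower than the part below it, and the fingertips end higher than I expected. I'll reopen a little, shift about 5 mm toward +y and 4 mm down, and regrip.

```bash
python3 -m inch '[[0,0,0,0,0,0,30],[0,0,0,0,0,0,30],[-0.006,0.002,0,0,0,0,30],[0,0.003,0,0,0,0,30],[0,0,0,0,0,0,0],[0,0,0,0,0,0,0],[0,0,0,0,0,0,0],[0,0,0,0,0,0,0]]' 25
python3 go.py '[.552,.1125,.160]' -7
```

```text
t: 6.3
tcp_pos: [0.5536, 0.121, 0.1551]
orientation: [-1.573, -0.006, -1.704]
wrist_force: [0.3, -0.1, 0.3]
grip_width: 0.0104
tool shift [ 0.0087 -0.0048 -0.0005] jaw deg -7.6
turn [ 0.002 -0.011  0.006] q [ 0.01  0.23  1.68 -0.01  1.24  0.14] F [ 0.3 -0.1  0.3] tcp [0.5536 0.121  0.1551] w 0.0104
```

```bash
python3 -m inch '[[0.004,0,0.004,0,0.05,0,0],[0.001,0,0.0096,0,0.12,0,0],[0.001,0,0.0096,0,0.12,0,0],[0.001,0,0.0096,0,0.12,0,0],[0.001,0,0.0096,0,0.12,0,0]]'
python3 go.py '[.6,.08,.157]' -7
```

```text
t: 6.8
tcp_pos: [0.5932, 0.1075, 0.1554]
orientation: [-1.574, 0.009, -2.249]
wrist_force: [3.8, 3.3, -2.4]
grip_width: 0.0105
tool shift [ 0.0171 -0.0019  0.0226] jaw deg -38.9
turn [ 0.001 -0.556 -0.01 ] q [-0.02  0.3   1.59  0.01  1.25  0.65] F [ 3.8  3.3 -2.4] tcp [0.5932 0.1075 0.1554] w 0.0105
```

```bash
python3 -m inch '[[0.004,0,0.0096,0,0.08,0,0],[0.003,0,0.0096,0,0.1,0,0],[0.001,0,0.0096,0,0.12,0,0],[0.001,0,0.0096,0,0.12,0,0]]'
python3 go.py '[.625,.035,.155]' -88.7
```

```text
t: 7.2
tcp_pos: [0.6204, 0.0802, 0.1554]
orientation: [-1.583, 0.027, -2.685]
wrist_force: [2.3, 1.7, 0.1]
grip_width: 0.0108
tool shift [ 0.0158 -0.0005  0.0426] jaw deg -63.8
turn [ 0.018  0.434 -0.024] q [-0.07  0.33  1.55  0.03  1.24  1.03] F [2.3 1.7 0.1] tcp [0.6204 0.0802 0.1554] w 0.0108
```

```bash
python3 -m inch '[[0.003,0,0.0105,0.004,0.105,-0.006,0],[0.003,0,0.0105,0.004,0.105,-0.006,0],[0.003,0,0.0105,0.004,0.105,-0.006,0],[0.003,0,0.0105,0.004,0.105,-0.006,0],[0,0,0,0,0,0,0]]'
python3 go.py '[.625,.035,.155]' -88.7
```

```text
t: 7.7
tcp_pos: [0.6331, 0.0381, 0.1553]
orientation: [-1.578, 0.026, -3.127]
wrist_force: [-3.0, 0.5, 1.0]
grip_width: 0.0106
tool shift [0.0081 0.0001 0.0029] jaw deg -89.2
turn [ 0.007 -0.008 -0.026] q [-0.13  0.35  1.53  0.01  1.24  1.42] F [-3.   0.5  1. ] tcp [0.6331 0.0381 0.1553] w 0.0106
```

```bash
python3 -m inch '[[0,0,0.003,0,0,0,0],[0,0,0,0,0,0,0],[0,0,0,0,0,0,40],[0,0,0,0,0,0,60],[0,0,0,0,0,0,60],[0,-0.025,0,0,0,0,60],[0,-0.025,0,0,0,0,60],[0,-0.02,0,0,0,0,60]]'
python3 go.py '[.628,-.133,.225]' -88.7
```

```text
t: 8.5
tcp_pos: [0.6279, 0.0355, 0.2229]
orientation: [-1.579, 0.016, -3.123]
wrist_force: [0.5, 0.5, -0.2]
grip_width: 0.0529
tool shift [ 0.003  -0.0035  0.1685] jaw deg -88.9
turn [ 0.008 -0.004 -0.016] q [-0.14  0.28  1.47  0.01  1.37  1.41] F [ 0.5  0.5 -0.2] tcp [0.6279 0.0355 0.2229] w 0.0529
```

```bash
python3 -m inch '[[0,-0.02,0.01,0,0,0,100],[0,0,0.032,0,0,0,100],[0,0,0.032,0,0,0,100],[0,0,0.032,0,0,0,100],[0,0,0.032,0,0,0,100],[0,0,0.028,0,0,0,100],[0,0,0,0,0,0,100]]' 30
python3 - <<'E'
from h import *
a=snap('top','t3');b=snap('side','s3')
g=lambda im:(255*(im[:,:,::-1]/255.)**.6).astype('uint8')
r=lambda im,x0,y0,x1,y1:cv2.resize(im[y0:y1,x0:x1],(400,400),interpolation=2)
cv2.imwrite('pics/c5.png',np.hstack([r(g(a),260,160,400,300),r(g(b),240,90,350,200)]))
print(ctrl.mark_of('side','lens_peg')[:2],ctrl.mark_of('top','lens_peg')[:2],ctrl.mark_of('side','knob_grip')[:2],ctrl.mark_of('top','lens_hinge')[:2])
print('exp peg side',proj('side',[.625,.035,.173]),'knob side',proj('side',[.628,-.133,.198]),proj('side',[.628,-.133,.212]))
E
python3 go.py '[.628,-.133,.180]' -88.7
```

```text
t: 9.2
tcp_pos: [0.633, -0.1353, 0.2487]
orientation: [-1.575, 0.025, -3.116]
wrist_force: [-0.2, 0.5, -0.1]
grip_width: 0.0882
[{'centre': [274.1, 168.4], 'score': 0.97}] [{'centre': [296.9, 198.0], 'score': 0.95}] [{'centre': [295.2, 123.3], 'score': 0.55}] [{'centre': [297.0, 239.7], 'score': 0.71}]
exp peg side [275.50840162 168.02387672] knob side [290.39592792 121.08327228] [290.56384782 115.46838402]
tool shift [0.0071 0.0687 0.0029] jaw deg -88.2
turn [ 0.006  0.008 -0.025] q [-0.39  0.3   1.4   0.02  1.42  1.14] F [-0.6 -0.9  0.1] tcp [ 0.6333 -0.1303  0.2488] w 0.0879
```

View pics/c5.png

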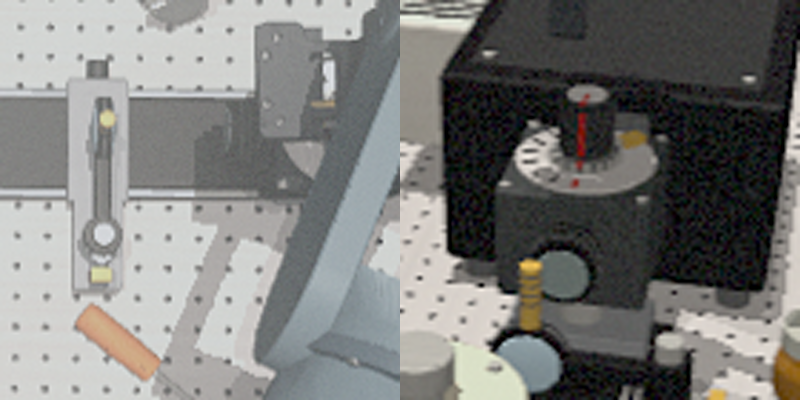

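The lens arm now stands square across the rail, with the peg at top (297.5,201) and the hinge at (296,242), and the hand is clear of it. The knob top shows at side (291.4,116). I'll check the numbers.

```bash
python3 - <<'E'
from h import *
p=atz('top',(297.5,201.3),.188);h=atz('top',(296,242.3),.15);h2=atz('top',(296.2,241.8),.15)
print(p,h,h2,'from nn',atz('top',(296.9,198),.173))
d=(p-(h+h2)/2)[:2];print('arm rad ~',np.pi/2-np.arctan2(d[1],d[0])+np.radians(1.26),np.hypot(*d))
k=lambda P:(proj('side',P)-[240,90])*400/110+[400,0]
print('near finger tip in crop',k([.633,-.09,.2488]),'far',k([.633,-.175,.2488]))
print(tri(('top',(297.5,201.3)),('side',(240+130*.275,90+263*.275))))
print('knob top side', atz('side',(240+187*.275,90+93*.275),.212), 'top cam knobtop',atz('top',(340+218/5,170+152/5),.212))
E
```

```text
[0.62562331 0.03315043 0.188     ] [0.544084   0.03340839 0.15      ] [0.54513192 0.03300316 0.15      ] from nn [0.6342499  0.03370129 0.173     ]
arm rad ~ 1.5934706412237487 0.0810153684553235
near finger tip in crop [563.41289424  63.95129419] far [590.39395702  11.2161485 ]
(array([0.62549991, 0.03294032, 0.18518785]), np.float64(0.0009277879944515025))
knob top side [ 0.62596604 -0.13291604  0.212     ] top cam knobtop [ 0.62734325 -0.13648292  0.212     ]
```

```bash
python3 - <<'E'
from h import *
k=lambda P:((proj('side',P)-[250,130])*400/120+[400,0]).round()
for sx in(-1,1):
  for dx in(.044,.061): print(sx,dx,k([.5578+sx*dx*.99,.1121-sx*dx*.15,.2188]))
b=snap('side','s4')[:,:,::-1][80:150,250:340]
b=(255*(b/255.)**.45).astype('uint8')
for P in([.633,-.13+.044,.2488],[.633,-.13+.061,.2488],[.633,-.13-.044,.2488]):print((proj('side',P)-[250,80])*7)
cv2.imwrite('pics/c6.png',cv2.resize(b,None,fx=7,fy=7,interpolation=2))
E
python3 go.py '[.627,-.134,.180]' -88.7
```

```text
-1 0.044 [657. 162.]
-1 0.061 [689. 169.]
1 0.044 [499. 128.]
1 0.061 [470. 122.]
[241.92033098 198.28473505]
[230.43315969 220.73669168]
[295.94205721  92.6979527 ]
tool shift [0.0082 0.0687 0.0038] jaw deg -88.2
turn [ 0.006  0.008 -0.025] q [-0.39  0.3   1.4   0.02  1.42  1.14] F [ 0.1 -0.2  1.4] tcp [ 0.6333 -0.1304  0.2489] w 0.0883
```

View pics/c6.png

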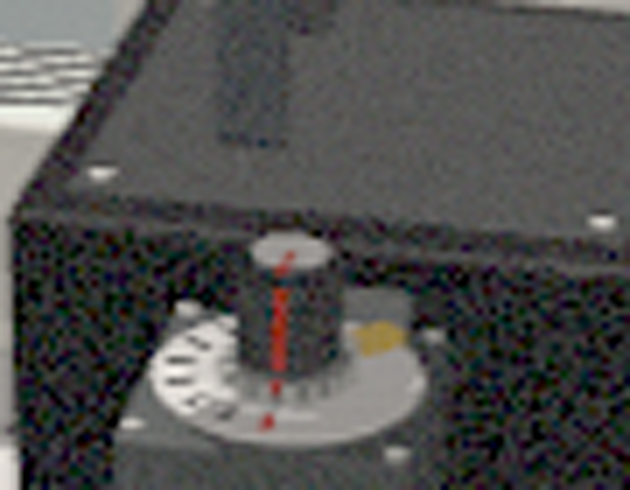

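The red pointer is still at zero. The visible near fingertip ends at crop row 140, about 8 px above where the reported TCP puts it, so the real tips may sit roughly 15–20 mm higher than reported. I'll descend and check visually before gripping.

```bash
python3 -m inch '[[0.007,0.02,0.003,0,0,-0.02,100],[0,0.02,0,0,0,0,100],[0,0.02,0,0,0,0,100],[0,0.008,0,0,0,0,100],[0,0,0,0,0,0,100]]' 30
python3 - <<'E'
from h import *
b=snap('side','s5')[:,:,::-1][80:150,250:340]
b=(255*(b/255.)**.45).astype('uint8')
y=ctrl.observe()['tcp_pos']
for d in(.044,.061,-.044):print((proj('side',y+[0,d,0])-[250,80])*7)
cv2.imwrite('pics/c7.png',cv2.resize(b,None,fx=7,fy=7,interpolation=2))
E
python3 go.py '[.627,-.134,.180]' -88.7
```

```text
t: 10.05
tcp_pos: [0.6249, -0.1301, 0.1742]
orientation: [-1.577, -0.001, -3.106]
wrist_force: [-0.5, -0.6, -0.1]
grip_width: 0.0883
[261.93567782 416.782847  ]
[251.33878911 441.48362881]
[312.00206277 300.0807767 ]
tool shift [-0.0018 -0.0054  0.0039] jaw deg -87.9
turn [0.006 0.013 0.001] q [-0.39  0.36  1.47  0.01  1.31  1.14] F [-0.3 -0.5 -0.1] tcp [ 0.625  -0.1301  0.1747] w 0.0879
```

View pics/c7.png

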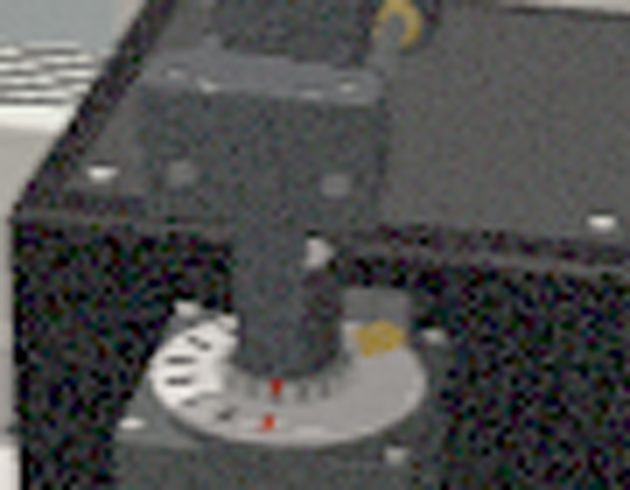

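The near finger now hangs in front of the knob with its tip at about crop row 370, just above the crown, and the column is right. I'll centre it and close.

```bash
python3 -m inch '[[-0.002,0.001,0.004,0,0.01,0,80],[0,0,0,0,0,0,50],[0,0,0,0,0,0,30],[0,0,0,0,0,0,30],[0,0,0,0,0,0,0],[0,0,0,0,0,0,0],[0,0,0,0,0,0,0],[0,0,0,0,0,0,0]]' 40
python3 go.py '[.627,-.134,.175]' -88.7
```

```text
t: 10.9
tcp_pos: [0.6294, -0.1355, 0.1776]
orientation: [-1.574, 0.005, -3.116]
wrist_force: [0.3, -0.1, -1.1]
grip_width: 0.0351
tool shift [ 0.0024  0.0026 -0.0015] jaw deg -88.6
turn [ 0.003  0.002 -0.005] q [-0.4   0.36  1.46  0.01  1.31  1.15] F [ 0.3 -0.1 -1.1] tcp [ 0.6294 -0.1355  0.1776] w 0.0351
```

```bash
python3 -m inch '[[0,0,0,0,0.1,0,0],[0,0,0,0,0.12,0,0],[0,0,0,0,0.12,0,0],[0,0,0,0,0.12,0,0],[0,0,0,0,0,0,0]]'
python3 go.py '[.628,-.135,.177]' -156.1
```

```text
t: 11.4
tcp_pos: [0.6293, -0.1361, 0.1776]
orientation: [-1.575, 0.003, 2.69]
wrist_force: [-0.2, -0.3, -0.1]
grip_width: 0.035
tool shift [ 0.0016  0.0006 -0.0004] jaw deg -115.9
turn [ 0.005  0.702 -0.002] q [-0.4   0.36  1.46  0.    1.31  1.62] F [-0.2 -0.3 -0.1] tcp [ 0.6293 -0.1361  0.1776] w 0.035
```

```bash
python3 -m inch '[[0,0,0,0,0.12,0,0],[0,0,0,0,0.12,0,0],[0,0,0,0,0.12,0,0],[0,0,0,0,0.12,0,0],[0,0,0,0,0.08,0,0],[0,0,0,0,0,0,0]]'
python3 go.py '[.628,-.135,.177]' -156.1
python3 - <<'E'
from h import *
print(ctrl.observe()['moment'].round(3))
b=snap('side','s6')[:,:,::-1][80:150,250:340]
b=(255*(b/255.)**.45).astype('uint8')
cv2.imwrite('pics/c8.png',cv2.resize(b,None,fx=7,fy=7,interpolation=2))
E
```

```text
t: 12.0
tcp_pos: [0.6288, -0.1366, 0.1776]
orientation: [-1.575, 0.001, 2.129]
wrist_force: [0.6, 0.3, 0.0]
grip_width: 0.0352
tool shift [ 0.0018  0.0006 -0.0002] jaw deg -148.0
turn [ 0.004  0.141 -0.001] q [-0.4   0.36  1.46  0.    1.31  2.18] F [0.6 0.3 0. ] tcp [ 0.6288 -0.1366  0.1776] w 0.0352
[ 0.056 -0.022 -0.046]
```

View pics/c8.png

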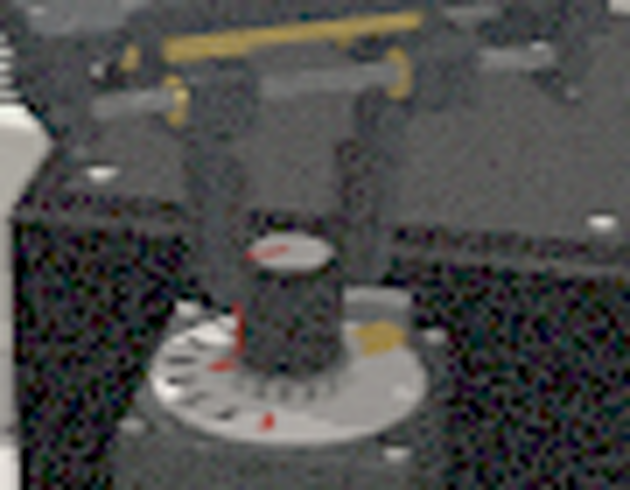

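The pointer has turned most of the way: the crown's red mark is at (222,366), near the third tick at (178,380). I'll compute the knob angle from the marks.

```bash
python3 - <<'E'
from h import *
k=np.array([.628,-.134])
f=lambda r,z,d:((proj('side',[*(k+r*np.array([np.cos(np.radians(91.26-d)),np.sin(np.radians(91.26-d))])),z])-[250,80])*7).round()
for d in(0,22.5,45,60,67.5,75,90): print(d,'crown',f(.023,.174,d),'top edge',f(.018,.212,d),'side bottom',f(.018,.180,d),'tick',f(.038,.168,d))
im=cv2.imread('pics/s6.png').astype(int)[80:150,250:340];m=(im[:,:,2]-im[:,:,1]>40)&(im[:,:,2]-im[:,:,0]>40)
n,l,st,c=cv2.connectedComponentsWithStats(m.astype('uint8'));print([(s[4],(q*7+3).round()) for s,q in zip(st[1:],c[1:])])
E
python3 go.py '[.628,-.135,.177]' -156.1
```

```text
0 crown [269. 383.] top edge [275. 270.] side bottom [273. 360.] tick [261. 420.]
22.5 crown [244. 378.] top edge [255. 266.] side bottom [253. 356.] tick [219. 412.]
45 crown [225. 369.] top edge [239. 260.] side bottom [238. 349.] tick [187. 396.]
60 crown [217. 361.] top edge [233. 254.] side bottom [231. 343.] tick [174. 384.]
67.5 crown [215. 357.] top edge [231. 251.] side bottom [229. 340.] tick [171. 377.]
75 crown [213. 353.] top edge [230. 248.] side bottom [228. 337.] tick [169. 370.]
90 crown [214. 345.] top edge [231. 242.] side bottom [229. 330.] tick [171. 357.]
[(np.int32(1), array([283., 248.])), (np.int32(4), array([258., 255.])), (np.int32(3), array([220., 367.])), (np.int32(4), array([266., 423.]))]
tool shift [ 0.0018  0.0006 -0.0002] jaw deg -147.9
turn [ 0.004  0.143 -0.001] q [-0.4   0.36  1.46  0.    1.31  2.18] F [-0.8 -0.2  0.2] tcp [ 0.6288 -0.1366  0.1776] w 0.0351
```

The crown mark puts the knob at about 57–60°, matching the 59.4° the hand has turned, so there is no slip. About 0.14 rad remains.

```bash
python3 -m inch '[[0,0,0,0,0.07,0,0],[0,0,0,0,0.06,0,0],[0,0,0,0,0,0,0]]'
python3 go.py '[.628,-.135,.177]' -156.1
python3 - <<'E'
from h import *
print(ctrl.observe()['moment'].round(3))
a=snap('side','s7')[:,:,::-1]; t=snap('top','t7')[:,:,::-1]
im=a.astype(int)[80:150,250:340];m=(im[:,:,2]-im[:,:,1]>40)&(im[:,:,2]-im[:,:,0]>40)
n,l,st,c=cv2.connectedComponentsWithStats(m.astype('uint8'));print([(s[4],(q*7+3).round()) for s,q in zip(st[1:],c[1:])])
g=lambda i:(255*(i/255.)**.5).astype('uint8')
cv2.imwrite('pics/c9.png',np.hstack([cv2.resize(g(a[80:150,250:340]),(450,350),interpolation=2),cv2.resize(g(t[170:300,220:350]),(350,350),interpolation=2)]))
print(ctrl.mark_of('top','lens_peg')[:1],ctrl.mark_of('side','lens_peg')[:1])
E
```

```text
t: 12.35
tcp_pos: [0.6286, -0.1366, 0.1776]
orientation: [-1.574, 0.0, 2.009]
wrist_force: [0.6, -0.2, -0.6]
grip_width: 0.0348
tool shift [ 0.0017  0.0006 -0.0001] jaw deg -154.9
turn [ 0.003  0.021 -0.   ] q [-0.4   0.36  1.46  0.    1.31  2.3 ] F [ 0.6 -0.2 -0.6] tcp [ 0.6286 -0.1366  0.1776] w 0.0348
[ 0.084 -0.018 -0.168]
[(np.int32(2), array([280., 248.])), (np.int32(1), array([255., 255.])), (np.int32(3), array([220., 360.])), (np.int32(4), array([266., 423.]))]
[] [{'centre': [275.9, 166.4], 'score': 0.8}]
```

View pics/c9.png

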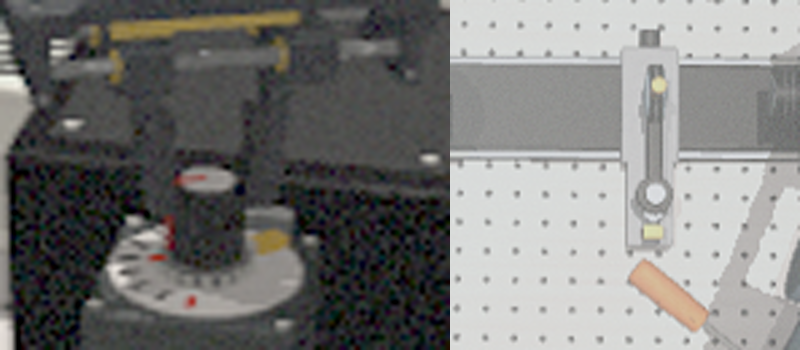

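The pointer is at the third tick, about 66°. The detent is still pulling clockwise (moment −0.17), so a final 0.02 rad remains. The lens arm is unchanged, with the peg directly over the rail.

```bash
python3 -m inch '[[0,0,0,0,0.02,0,0],[0,0,0,0,0,0,0],[0,0,0,0,0,0,0]]'
python3 go.py '[.628,-.135,.177]' -156.1; python3 -c "
from h import *
print(ctrl.observe()['moment'].round(3))
a=snap('side','s8')[:,:,::-1];im=a.astype(int)[80:150,250:340];m=(im[:,:,2]-im[:,:,1]>40)&(im[:,:,2]-im[:,:,0]>40)
n,l,st,c=cv2.connectedComponentsWithStats(m.astype('uint8'));print([(s[4],(q*7+3).round()) for s,q in zip(st[1:],c[1:])])
T='lens_jar','hex_driver','mirror_mount'
ctrl.get_image('top')
for n in T: print(n,ctrl.mark_of('top',n)[:1],ctrl.mark_of('side',n)[:1])"
```

```text
t: 12.85
tcp_pos: [0.6287, -0.1367, 0.1776]
orientation: [-1.574, 0.0, 1.99]
wrist_force: [0.3, 0.0, 0.0]
grip_width: 0.0346
tool shift [ 0.0018  0.0006 -0.0001] jaw deg -156.0
turn [ 0.003  0.002 -0.   ] q [-0.4   0.36  1.46  0.    1.31  2.32] F [0.3 0.  0. ] tcp [ 0.6287 -0.1367  0.1776] w 0.0346
[ 0.051  0.059 -0.029]
[(np.int32(2), array([280., 248.])), (np.int32(3), array([220., 360.])), (np.int32(4), array([266., 423.]))]
lens_jar [] [{'centre': [353.4, 198.3], 'score': 0.7}]
hex_driver [{'centre': [316.7, 287.3], 'score': 0.67}] [{'centre': [356.8, 229.1], 'score': 0.85}]
mirror_mount [{'centre': [319.5, 160.5], 'score': 0.92}] []
```

```bash
python3 -c "
from plant import ctrl
print(ctrl.finish_job())"
```

```text
the job is handed in; nothing more can be done
None
```

I did both parts of the job in the order asked and handed it in at about 13 s; no verdict was reported.

- **Lens arm:** I gripped the brass peg, swung the arm across and let go. From the picture it stands at about 1.57–1.59 rad with the lens in the beam. I did not hear or feel the click itself; this rests on the pictures.
- **Filter knob:** I turned it clockwise about 67.4° from the zero stop. The hand never turned beyond that, so it stayed well short of the fourth stop. The red mark is at the third tick, and the moment fell from −0.17 to about 0, which fits the knob sitting in the stop. I finished holding it with 40 N.
- **Bystanders:** The jar, driver and mirror mount were found within about 3 px of where they started (jar only in the side view, mirror only in the top view). I saw no contact with the tube, and the wrist force readings I took stayed within a few N.

**Checks that disagreed:**
- The fingertips looked about 15–20 mm higher in the pictures than the reported TCP, so both grips were shallower than planned.
- The gripper read 1–2 mm narrow: 10–11 mm on the 12 mm peg and 35 mm on the 36 mm knob. Neither grip showed any slip.

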